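# Stand the tipped spice jars up in their rack

### The arm

A 6-joint arm with a two-finger parallel gripper is mounted at the origin on a cart in front of the work surface, level with it; the furniture and walls round the work are solid. World frame = base frame: x ahead of the robot, y to its left, z up, the work surface at z = 0. Lengths are in m, angles in rad, forces in N, time in s.
With the tool pointing down it reaches from about 0.35 to 0.975 m from the base axis. Payload 17.4 kg.
Tool frame: the origin (TCP) lies at the very end of the fingers, on their centre line; the grasp point (between the pads) lies 19 mm behind it; z points along the fingers, y is the line along which they close (so a half turn about z gives the same grasp; the last joint's range is limited). The gripper opens to 85 mm and grips with 20 to 120 N. Pads are 22 mm wide; open, the fingers measure 114 mm over their backs; the gripper's body (76 mm by 85 mm) begins 54 mm behind the grasp point. The pads swing forward as they close: fully open they stand 13 mm farther back than shut.
Start: joints at [1.089, 0.116, 1.442, -0, 1.584, -0.038], TCP at [0.29, 0.61, 0.231] pointing down, gripper open.
Joint ranges: [-2.83, 2.83], [-0.83, 2.19], [0.07, 2.5], [-1.14, 4.28], [0.01, 3], [-2.97, 2.97]. Speed limits (rad/s): [1.89, 1.89, 2.22, 3.14, 3.14, 3.14].

### API

Orientations are given as [roll, pitch, yaw] about the fixed x, y, z axes, in that order (R = Rz(yaw) Ry(pitch) Rx(roll)).
In Python, from workcell import arm, cams, job_done gives the robot as it stands.
- The arm moves only by the shell command python3 -m pendant 'ROWS' [OPENING] [FORCE]. ROWS is text: rows parted by semicolons, each of 4 numbers parted by spaces: the shift along the tool's x, y, z in units of 0.02 m (1.0 is 0.02 m), then the turn about the tool's z in units of 4 degrees (1.0 is 4 degrees). In form: dx dy dz turn; .... A call has 1 to 5 rows; each row shifts and turns the commanded pose from where the row before left it, along the tool's axes as they then stand; what a row does not reach is not made up. A row lasts 1/8 s, in which the tool goes at most 62.5 mm and 10.7 degrees, less where a joint would pass 70% of its speed; a pose out of reach is approached as far as the arm can. A call with a number of a shift or a turn outside -1 to 1 is refused whole. A call with a gripper value outside its range is refused whole. OPENING is the finger opening in mm, from 0 to 85.4, set as the call begins (- or left out, the last holds). The fingers move at their own pace and stop on an object; FORCE is the grip in N (left out, the last holds). Time passes only in rows, so rows that do not move let the fingers close. It gives the time, the measured TCP pose, the force, the opening and the grip force at its end, in the units of the state.
- arm.read_state(): the state, without advancing time (a new reading comes with each control period).
- cams.camera(name): name is "scene" or "top" or "wrist"; returns a dict with "frame" (400x640x3 uint8, red, green, blue), "mtx" (3x3 intrinsics, pixels), "origin" and "rotation" of the camera in the world. Camera axes: x right, y down, z forward; pixel columns grow to the right and rows downward; lengths in m; the calibration is good to about 2 mm. A picture is of the moment at which its call begins. There is no depth.
- job_done(): hands the job in; it is judged then, once.
The state is a dict: "clock": time; "q": joint angles; "dq": joint speeds; "tau": joint torques, N m; "ee_pos": TCP position; "tcp_rot": TCP orientation; "ft_force": force on the tool from outside, world axes, zero at the start; "wrist_torque": the same for the moment, N m; "opening": finger opening in m; "grasp_force": force on a finger pad.
Only numpy, scipy, OpenCV 4.12 (cv2) and the standard library are available. Lean on these libraries where they do the work, as an engineer would, in place of code of your own. Each camera call takes 0.05 s, during which the arm holds its last target. There are 200 camera calls.

### The job

Two of the five spice jars in the open wooden rack have tipped and lean out over its notched front rail. Stand both upright again on the rack's floor, each in its own place between its neighbours, for instance by pushing the cap back. Leave the three standing jars standing where they are.

Things in the scene. Friction and masses are not known exactly. Their poses are not given: they have to be found in the camera images.
- rack: fixed open rack of pale wood, one lane, 362 x 96 mm outside. Origin: centre of its underside, on the worktop. x from front rail to back board, y along the lane. Floor top z = 8 mm; front rail: inner face x = -42, 6 thick, top z = 64, with a notch 28 wide, 15 deep before each jar; back board: inner face x = 40, top z = 86. Jars at about y = -144, -72, 0, 72, 144 mm, the tipped in two of the middle three.
- tipped_jar_a_centre (a point): tipped jar: round glass, dark blue cap, 41 mm across, 105 long, about 0.11 kg. It leans out over the front rail, cap forward, about 36 degrees from upright, resting in a notch of the rail and on the front edge of its base, some 34 mm behind the rail; tilted back to under 15 degrees it falls upright by itself. Point: its centre on the axis, 52.5 mm from either end; z axis from base to cap
- tipped_jar_b_centre (a point): tipped jar: round glass, white cap, 40 mm across, 109 long, about 0.11 kg. It leans out over the front rail, cap forward, about 36 degrees from upright, resting in a notch of the rail and on the front edge of its base, some 34 mm behind the rail; tilted back to under 15 degrees it falls upright by itself. Point: its centre on the axis, 54.5 mm from either end; z axis from base to cap
- standing_jar_mid_centre (a point): upright glass spice jar with a black cap with a green top, 44 mm across, 105 mm high, in one of the three middle places. The point is its centre, half-way up on its axis; its z axis runs along the jar from the base to the cap. It is to be left standing
- standing_jar_left_centre (a point): upright glass spice jar with a red cap, 47 mm across, 97 mm high, in the place at the +y end of the lane. The point is its centre, half-way up on its axis; its z axis runs along the jar from the base to the cap. It is to be left standing
- standing_jar_right_centre (a point): upright glass spice jar with a green cap, 46 mm across, 105 mm high, in the place at the -y end of the lane. The point is its centre, half-way up on its axis; its z axis runs along the jar from the base to the cap. It is to be left standing
There are look-alikes about, which are no part of the job. Leave any turquoise or yellow look-alike of the part that bears standing_jar_mid_centre alone.

How it is judged:
By the outcome, as a careful person would: the job done as asked, in the order asked, and still so for the second after the job is handed in, with the robot touching nothing.
It also fails if it takes over 34 s, if anything falls off the work surface, if the arm or the gripper's body presses on something with over 40 N, if the wrist force passes 120 N, or if a joint passes its speed limit or range.

## Working session

There is one attempt and no reset: what is moved stays moved. The work goes in short steps, Python scripts to look and compute and a shell command to move; the robot and the scene stay as the last step left them, time stands still between calls to the robot, and variables do not carry over. Pictures are saved under pics/ and viewed, at most 10 in all, crops included, and the job is handed in when it is done.

```bash
ls; mkdir -p pics
python3 - <<'E'
from workcell import arm, cams
import cv2,numpy as np,pickle
d={n:cams.camera(n) for n in("scene","top")}
pickle.dump(d,open('d0.pkl','wb'))
for n,c in d.items():
    cv2.imwrite(f'pics/{n}0.png',c['frame'][:,:,::-1]); print(n,c['mtx'].tolist(),c['origin'],np.round(c['rotation'],4).tolist())
s=arm.read_state();print(s)
E
```

```text
pics
scene [[415.1197796669102, 0.0, 312.27007930751955], [0.0, 415.1197796669102, 205.03171406658734], [0.0, 0.0, 1.0]] [ 0.17857104 -0.23285949  0.57033966] [-2.1873, 0.0172, -0.548]
top [[406.1957811257099, 0.0, 323.5503012874685], [0.0, 406.1957811257099, 193.4476413488308], [0.0, 0.0, 1.0]] [0.45848864 0.36653757 0.92930055] [-3.0678, 0.0094, -1.5727]
{'clock': 0.1, 'q': array([ 1.08920087e+00,  1.16470597e-01,  1.44218604e+00,  7.68556364e-06,
        1.58399496e+00, -3.78067983e-02]), 'dq': array([ 0.00092466, -0.00069859, -0.00338293, -0.00036045, -0.00015433,
        0.00060409]), 'tau': array([ 2.68571610e-03, -7.33668852e+01, -6.33792615e+01, -4.29366946e-05,
        5.29881960e-03,  4.34182891e-05]), 'ee_pos': array([0.28975606, 0.60946543, 0.23062174]), 'tcp_rot': array([-3.14053476e+00, -4.77051849e-05,  2.69780406e+00]), 'ft_force': array([-0.70302055, -0.25502534, -0.17693111]), 'wrist_torque': array([ 0.03467724,  0.05473551, -0.03226126]), 'grasp_force': 0.0, 'opening': 0.08545953908243713}
```

View pics/scene0.png

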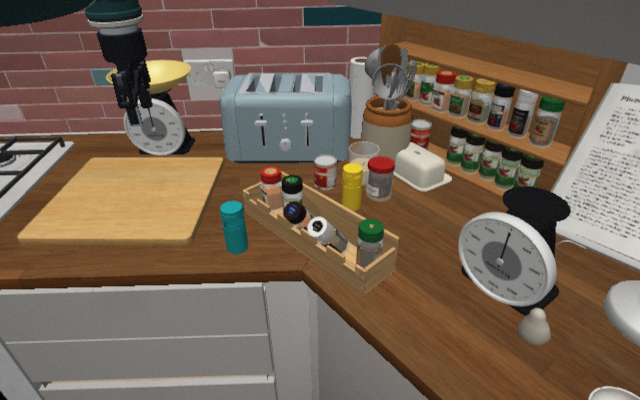

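View pics/top0.png

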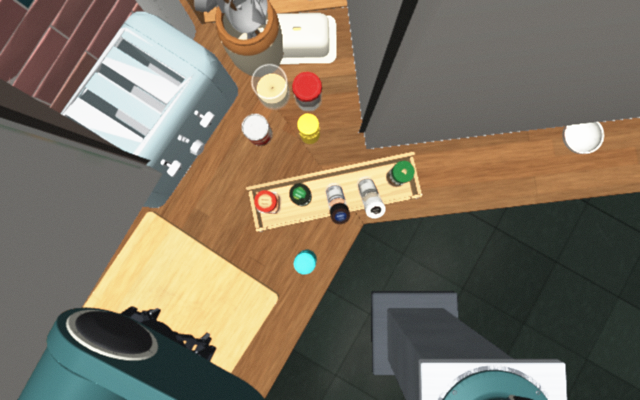

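The pictures show the rack running from about (255,210) to (418,175) in the top view. From +y to -y it holds the red (266,202), black/green (300,194), dark blue tipped (340,213), white tipped (373,210) and green (402,172) jars. The turquoise decoy is at (305,263) in front and the yellow one at (309,128) behind.

```bash
cat > h.py <<'E'
import numpy as np,pickle,cv2
from scipy.spatial.transform import Rotation as R
def ray(c,uv):
    rot=np.array(c['rotation']);M=R.from_euler('xyz',rot).as_matrix() if rot.shape==(3,) else rot
    d=M@np.linalg.solve(c['mtx'],[uv[0],uv[1],1.]);return np.array(c['origin']),d/np.linalg.norm(d)
def plane(c,uv,z):
    o,d=ray(c,uv);return o+d*(z-o[2])/d[2]
def tri(rs):
    A=sum(np.eye(3)-np.outer(d,d) for o,d in rs);b=sum((np.eye(3)-np.outer(d,d))@o for o,d in rs)
    p=np.linalg.solve(A,b);return p,[np.linalg.norm(np.cross(p-o,d)) for o,d in rs]
E
python3 - <<'E'
from h import *
d=pickle.load(open('d0.pkl','rb'));t,s=d['top'],d['scene']
for n,uv,z in[('red',(267,201),.105),('mid',(300,194),.113),('grn',(402,172),.113),('turq',(305,263),.105),('yel',(309,127),.1),('FL',(260,230),.064),('FR',(421,196),.064),('BL',(248,188),.086),('BR',(414,153),.086)]:
    print(n,plane(t,uv,z).round(3))
for n,a,b in[('red',(267,201),(270,174)),('grn',(403,170),(371,228)),('blue',(340,213),(294,213)),('white',(374,211),(317,230)),('mid',(300,194),(292,184)),('turq',(305,263),(232,208))]:
    p,e=tri([ray(t,a),ray(s,b)]);print(n,p.round(3),np.round(e,4))
a=np.hstack([cv2.resize(t['frame'][140:240,240:430],None,fx=4,fy=4,interpolation=cv2.INTER_CUBIC)])
cv2.imwrite('pics/c1.png',a[:,:,::-1])
b=cv2.resize(s['frame'][150:290,235:405],None,fx=4,fy=4,interpolation=cv2.INTER_CUBIC)
cv2.imwrite('pics/c2.png',b[:,:,::-1])
E
```

```text
red [0.504 0.489 0.105]
mid [0.518 0.422 0.113]
grn [0.562 0.216 0.113]
turq [0.379 0.412 0.105]
yel [0.658 0.404 0.1  ]
FL [0.445 0.51  0.064]
FR [0.516 0.167 0.064]
BL [0.533 0.532 0.086]
BR [0.605 0.185 0.086]
red [0.503 0.491 0.098] [0.0015 0.0015]
grn [0.566 0.213 0.106] [0.0012 0.0012]
blue [0.479 0.341 0.094] [0.001 0.001]
white [0.485 0.27  0.097] [0.0013 0.0013]
mid [0.519 0.422 0.103] [0.0003 0.0003]
turq [0.379 0.412 0.102] [0.0004 0.0004]
```

View pics/c1.png

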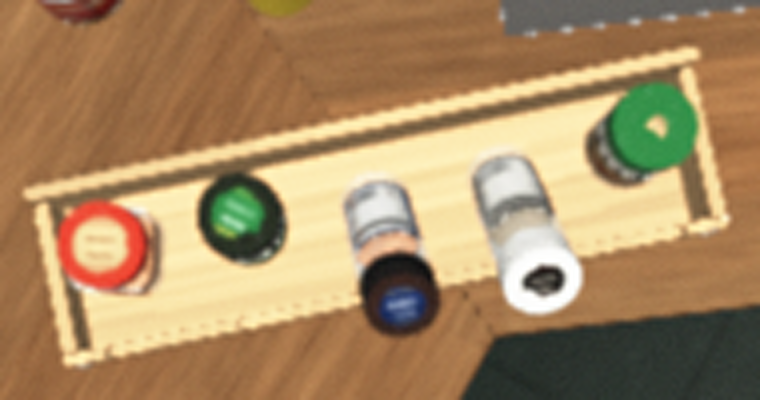

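View pics/c2.png

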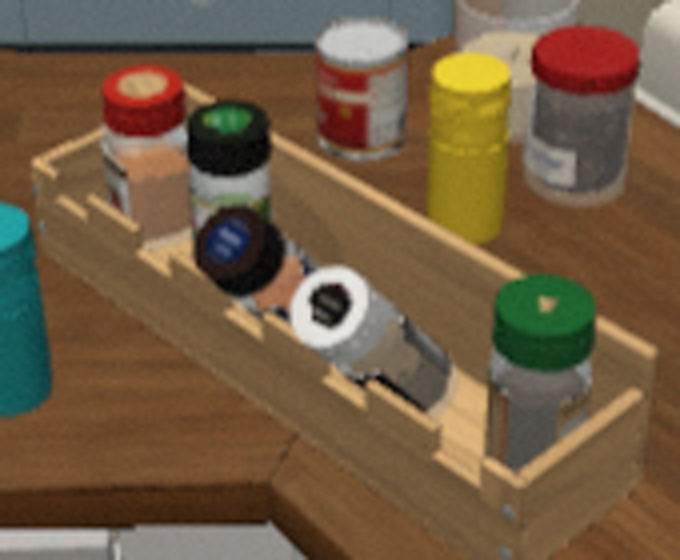

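Rack yaw is about 11.8° and its centre is near (0.525, 0.3485). The cap positions agree with the given layout: blue at y≈0, white at y≈-70 mm. I'll close the fingers, turn tool x onto the rack's -x, and go in front of the blue cap.

```bash
cat > st.py <<'E'
from h import *
from workcell import arm
s=arm.read_state();p=s['ee_pos']-[.525,.3485,0];a=np.radians(11.8)
print('t',s['clock'],'rack',round(1e3*(p[0]*np.cos(a)+p[1]*np.sin(a)),1),round(1e3*(-p[0]*np.sin(a)+p[1]*np.cos(a)),1),round(1e3*p[2],1),'yaw',np.degrees(s['tcp_rot'][2]).round(1),'F',s['ft_force'].round(1))
E
python3 -m pendant '0 0 0 -1;0 0 0 -1;0 0 0 -1;0 0 0 -1;0 0 0 -1' 0 40
python3 -m pendant '0 0 0 -1;0 0 0 -1;0 0 0 -1;0 0 0 -1;0 0 0 -0.3'
python3 -m pendant '0 -1 0 0;0 -1 0 0;0 -1 0 0;0 -1 0 0;0 -1 0 0'
python3 -m pendant '0 -1 0 0;0 -1 0 0;0 -1 0 0;0 -1 0 0;0 -1 0 0'
python3 -m pendant '0 -1 0 0;0 -1 0 0;0 -1 0 0;0 -1 0 0;0 -1 0 0'
python3 st.py
```

```text
clock: 0.72
ee_pos: [0.2898, 0.6095, 0.2308]
tcp_rot: [-3.141, -0.0, 3.049]
ft_force: [-0.3, -0.0, 0.4]
opening: -0.0001
grasp_force: 0.0
clock: 1.35
ee_pos: [0.2898, 0.6095, 0.2309]
tcp_rot: [-3.141, -0.0, -2.936]
ft_force: [-0.2, -0.1, 0.1]
opening: -0.0003
grasp_force: 0.0
clock: 1.98
ee_pos: [0.3106, 0.5102, 0.2315]
tcp_rot: [3.141, 0.0, -2.936]
ft_force: [0.1, -0.6, -0.3]
opening: -0.0003
grasp_force: 0.0
clock: 2.6
ee_pos: [0.3309, 0.4125, 0.2313]
tcp_rot: [-3.142, 0.0, -2.936]
ft_force: [0.2, 0.3, -0.0]
opening: -0.0002
grasp_force: 0.0
clock: 3.22
ee_pos: [0.3513, 0.3146, 0.2313]
tcp_rot: [-3.142, 0.0, -2.936]
ft_force: [-0.4, -0.1, 0.3]
opening: 0.0001
grasp_force: 0.0
t 3.225 rack -177.0 2.3 231.3 yaw -168.2 F [-0.4 -0.1  0.3]
```

```bash
python3 -m pendant '-0.5 0 1 0;-0.5 0 1 0;-0.5 0 1 0;-0.5 0 1 0;-0.5 0 1 0' >/dev/null
python3 -m pendant '-0.5 -0.1 1 0;0 0 1 0;0 0 0.3 0;0 0 0 0' >/dev/null; python3 st.py
python3 - <<'E'
from h import *
from workcell import cams
a=cams.camera('scene');b=cams.camera('top')
w=np.hstack([cv2.resize(a['frame'][140:290,215:405],(760,600))[:, :400],cv2.resize(b['frame'][120:280,240:430],(400,337)) .repeat(1,0)[:337] if 0 else cv2.resize(b['frame'][130:280,290:390],(400,600))])
cv2.imwrite('pics/c3.png',w[:,:,::-1])
E
```

```text
t 4.35 rack -117.2 1.6 85.4 yaw -168.2 F [-0.5  0.4 -0.1]
```

View pics/c3.png

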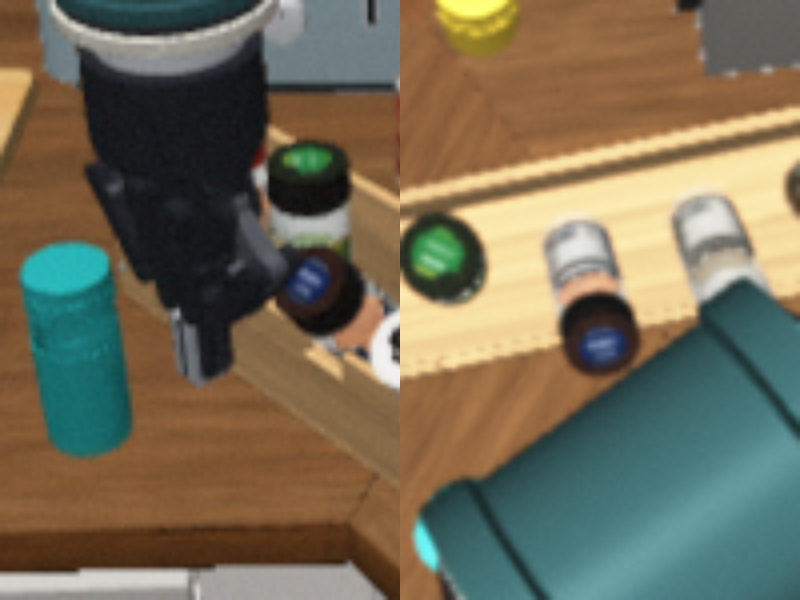

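The closed fingers hang in front of the blue cap with the turquoise jar clear. The gripper's elbow is at scene pixel (284,206); I'll check its height against the neighbours' tops.

Run:
```python
from h import *
s=pickle.load(open('d0.pkl','rb'))['scene'];a=np.radians(11.8);n=np.array([np.cos(a),np.sin(a),0]);yv=np.array([-n[1],n[0],0]);c=np.array([.525,.3485,0])
for uv in[(284,206),(287,204),(265,236),(240,181),(258,231)]:
  for x in(-.117,-.106):
    o,d=ray(s,uv);p=o+d*((c+x*n-o)@n)/(d@n);print(uv,x,'y',round(yv@(p-c),3),'z',p[2].round(3))
```

```text
(284, 206) -0.117 y -0.057 z 0.176
(284, 206) -0.106 y -0.043 z 0.163
(287, 204) -0.117 y -0.066 z 0.184
(287, 204) -0.106 y -0.052 z 0.172
(265, 236) -0.117 y 0.007 z 0.074
(265, 236) -0.106 y 0.023 z 0.058
(240, 181) -0.117 y 0.069 z 0.168
(240, 181) -0.106 y 0.087 z 0.155
(258, 231) -0.117 y 0.029 z 0.074
(258, 231) -0.106 y 0.046 z 0.058
```

Knuckles are above 0.15 m, clear of the 0.113 m jar tops. Pushing now.

```bash
python3 -m pendant '-0.8 -0.05 0 0;-0.8 0 0 0;-0.4 0 0 0;-0.4 0 0 0;-0.3 0 0 0'>/dev/null; python3 st.py
python3 -m pendant '-0.3 0 0 0;-0.3 0 0 0;-0.3 0 0 0;-0.3 0 0 0;-0.3 0 0 0'>/dev/null; python3 st.py
python3 - <<'E'
from h import *
from workcell import cams
a=cams.camera('scene');b=cams.camera('top')
w=np.hstack([cv2.resize(a['frame'][140:290,255:355],(400,600)),cv2.resize(b['frame'][130:280,290:390],(400,600))])
cv2.imwrite('pics/c4.png',w[:,:,::-1])
E
```

```text
t 5.075 rack -62.5 0.6 85.2 yaw -168.2 F [-0.1  0.1 -0.1]
t 5.7 rack -32.6 0.6 85.3 yaw -168.2 F [-1.2 -0.2 -0.2]
```

View pics/c4.png

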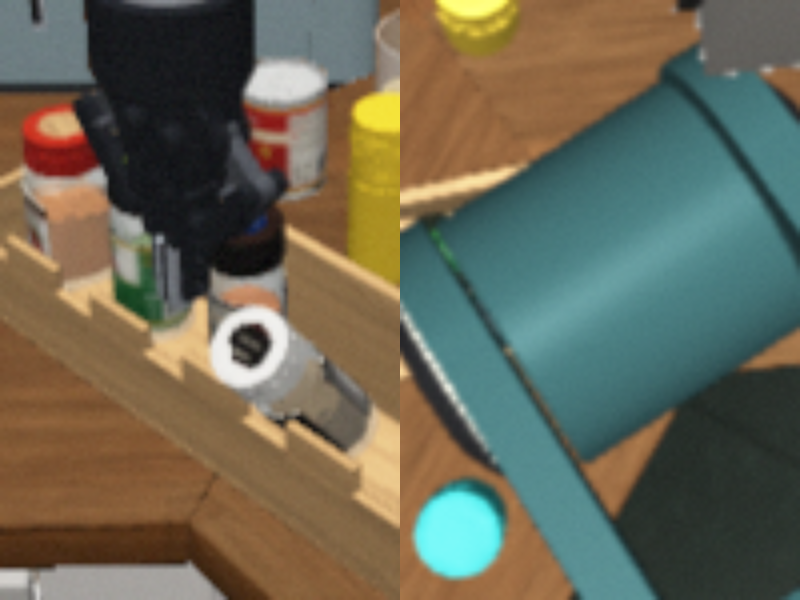

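The blue jar looks upright. Backing off, moving 70 mm along to the white cap, and pushing it the same way.

```bash
python3 -m pendant '0.5 0 0 0;1 0 0 0;1 0 0 0;1 0 0 0;0.9 0 0 0'>/dev/null; python3 -m pendant '0 -1 0 0;0 -1 0 0;0 -1 0 0;0 -0.6 0 0;0 0 0 0'>/dev/null; python3 st.py
python3 -m pendant '-0.8 0 0 0;-0.5 0 0 0;-0.4 0 0 0;-0.4 0 0 0;-0.4 0 0 0'>/dev/null; python3 st.py
python3 -m pendant '-0.4 0 0 0;-0.3 0 0 0;-0.3 0 0 0;-0.3 0 0 0;-0.4 0 0 0'>/dev/null; python3 st.py
python3 - <<'E'
from h import *
from workcell import cams
a=cams.camera('scene')
cv2.imwrite('pics/c5.png',cv2.resize(a['frame'][150:290,235:405],None,fx=4,fy=4)[:,:,::-1])
E
```

```text
t 7.05 rack -120.7 -72.3 85.4 yaw -168.3 F [ 0.  -0.1  0. ]
t 7.675 rack -70.5 -71.3 85.2 yaw -168.2 F [-0.1 -0.   0.8]
t 8.3 rack -36.6 -71.4 85.4 yaw -168.2 F [ 0.7  0.3 -0.7]
```

View pics/c5.png

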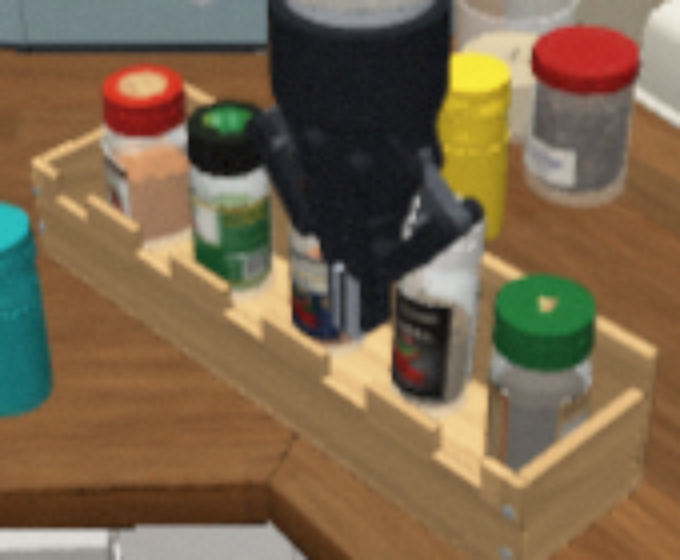

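White also looks near upright. One small extra nudge, then retract and check.

```bash
python3 -m pendant '-0.3 0 0 0;-0.2 0 0 0;0 0 0 0;0 0 0 0;0.5 0 0 0'>/dev/null; python3 st.py; python3 -m pendant '1 0 0 0;1 0 0 0;1 0 0 0;1 0 0 0;1 0 0 0'>/dev/null; python3 -m pendant '1 1 -1 0;0 1 -1 0;0 1 -1 0;0 1 -1 0;0 1 -1 0'>/dev/null
python3 -m pendant '0 1 0 0;0 1 0 0;0 1 0 0;0 1 0 0;0 1 0 0'>/dev/null
python3 -m pendant '0 1 0 0;0 1 0 0;0 1 0 0;0 1 0 0;0 0 0 0'>/dev/null;python3 st.py
python3 - <<'E'
from h import *
from workcell import cams
a=cams.camera('scene');b=cams.camera('top')
w=np.vstack([cv2.resize(a['frame'][150:290,200:410],(480,320)),cv2.resize(b['frame'][130:260,240:435],(480,320))])[:600]
cv2.imwrite('pics/c6.png',cv2.resize(w,(600,600))[:,:,::-1])
E
```

```text
t 8.975 rack -37.2 -71.4 85.2 yaw -168.2 F [ 0.7 -0.4  0.7]
t 11.475 rack -157.0 210.0 185.0 yaw -168.2 F [ 0.3  0.3 -0.3]
```

View pics/c6.png

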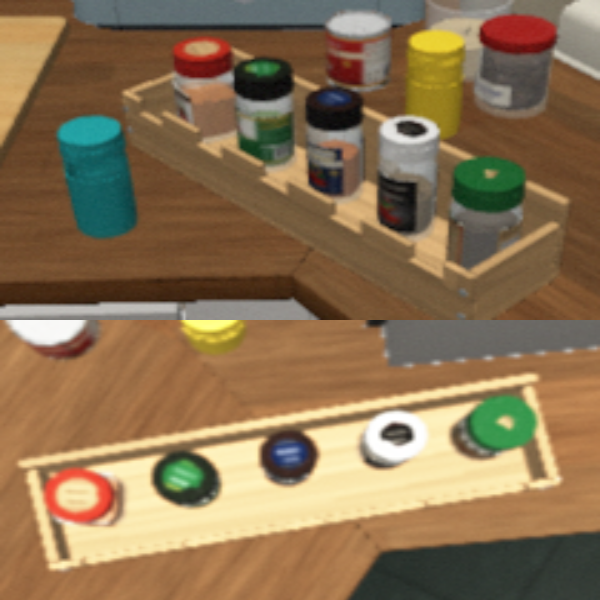

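All five jars stand upright in their own places, and the arm is clear of them.

```bash
python3 -c "
from workcell import job_done;print(job_done())"
```

```text
the job is handed in; nothing more can be done
None
```

I pushed both tipped jars (dark blue and white caps) upright in their own places. The last pictures show all five jars standing and the arm clear, and I handed the job in shortly after, at about 11.5 s on the robot's clock.

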